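# Fit the support rod to the lab stirrer

### The job

Take the support rod with the orange knob out of the white rack and push it straight down into the round rod holder on the stirrer, past the spring plunger, until its foot is fully home on the bottom of the holder and the plunger grips it; then let go. Leave the rod with the blue knob standing in the rack.

Things in the scene. Friction and masses are not known exactly. Their poses are not given: they have to be found in the camera images.
- orange_rod_mid (a point): loose steel rod, 150 mm long, 0.2 kg, orange knob on top, upright in the rack. Point: half-way up its axis; z up the rod. Knob: 28 mm diameter, 40 mm tall, centre 55 mm above the point; grip it there, any yaw. Shaft 16 mm diameter; the lowest 10 mm taper to an 8 mm flat foot, 75 mm below the point
- blue_rod_mid (a point): same rod but blue knob, in the other hole, 90 mm away; leave it. Point: half-way up its axis, z up the rod. The fixed white rack (160 x 70 mm, 50 mm high) has two holes, 19 mm wide and 42 mm deep with floors 8 mm above the bench: a rod must rise over 42 mm to come out
- holder: aluminium tube with funnel mouth, fixed to a white stirrer 60 mm high (dish on it to 90 mm). Origin: tube axis at bench level; z up, x to stirrer, y to plunger. Mouth 46 mm wide at height 82; bore 20 mm wide from height 62 down to its floor at 12 mm. Rod fully home: half-way point at height 87, knob centre 142. Then it is pressed about 2 mm off the axis
- plunger (a joint): side spring plunger, a steel ball 40 mm above the bench in the holder's bore; black barrel with red end. Value: metres pushed back, 0 in the empty bore, about 0.004 with a rod beside it. Spring 4 N at 0, 8 N at 0.004. The rod's foot must be pushed past it with about 5 to 15 N; the rod's weight is not enough. It needs no handling

How it is judged:
By the outcome, as a careful person would: the job done as asked, in the order asked, and still so for the second after the job is handed in, with the robot touching nothing.
It also fails if it takes over 42 s, if anything falls off the work surface, if the arm or the gripper's body presses on something with over 40 N, if the wrist force passes 120 N, or if a joint passes its speed limit or range.

### The arm

A 7-joint arm with a two-finger parallel gripper is mounted at the origin on the work surface. World frame = base frame: x ahead of the robot, y to its left, z up, the work surface at z = 0. Lengths are in m, angles in rad, forces in N, time in s.
With the tool pointing down it reaches from about 0.4 to 0.9 m from the base axis. Payload 5.6 kg.
Tool frame: the origin (TCP) lies on the centre line of the jaws, within the pads' length; the fingertips stand 17 mm ahead of it and the grasp point (between the pads) lies 2 mm behind it; z points along the fingers, y is the direction in which the jaws open and shut (so a half turn about z gives the same grasp; the last joint's range is limited). The gripper opens to 92 mm and grips with 3 to 60 N. Pads are 20 mm wide; open, the fingers measure 128 mm over their backs; the gripper's body (75 mm by 189 mm) begins 69 mm behind the grasp point.
Start: joints at [-1.247, 0.468, -0.012, 1.603, 0.006, 1.071, -0.056], TCP at [0.233, 0.607, 0.232] pointing down, gripper open.
Joint ranges: [-2.53, 2.53], [-0.31, 2.02], [-1.57, 1.55], [0.28, 2.44], [-1.29, 4.43], [0.15, 1.84], [-2.92, 2.92]. Speed limits (rad/s): [2.57, 2.57, 3.14, 3.14, 3.14, 3.14, 3.14].

### API

Orientations are given as a unit quaternion [x, y, z, w].
In Python, from cell import * gives the robot as it stands.
- The arm moves only by the shell command python3 -m inch 'ROWS' [OPENING]. ROWS is JSON, a list of rows, each a list of 6 numbers: the shift along the tool's x, y, z in m, then the turn, a rotation vector about the tool's x, y, z in degrees. A call has 1 to 20 rows; each row is the pose to reach, as a shift and turn from the pose measured when the call began, along the tool's axes at that moment; what a row does not reach only later rows make up. A row lasts 1/8 s, in which the tool goes at most 62.5 mm and 10.7 degrees, less where a joint would pass 70% of its speed; a pose out of reach is approached as far as the arm can. A call with a gripper value outside its range is refused whole. OPENING is the closure, from -1 (fully open) to 1 (shut), set as the call begins (- or left out, the last holds). The fingers move at their own pace and stop on an object; the grip force is fixed at half the most. Time passes only in rows, so rows that repeat a pose let the fingers close. It gives the time, the measured TCP pose, the force and the opening at its end, in the units of the state.
- observe(): the state, without advancing time (a new reading comes with each control period).
- capture(name): name is "side" or "top" or "wrist"; returns a dict with "img" (384x512x3 uint8, blue, green, red), "depth" (384x512 float32, m along the optical axis (not along the pixel's ray), 0 where there is no reading), "fx", "fy", "cx", "cy" (pixels), "distortion" ([k1, k2, p1, p2, k3] as OpenCV has them; the pictures are not rectified), "extrinsics" (4x4, takes a point from camera to world coordinates). Camera axes: x right, y up, looking along -z (the intrinsics and any distortion apply to the point x, -y, -z); pixel columns grow to the right and rows downward; lengths in m; the calibration is good to about 2 mm. A picture is of the moment at which its call begins.
- finish_job(): hands the job in, once; it reports no verdict.
The state is a dict: "clock": time; "joint_pos": joint angles; "dq": joint speeds; "joint_efforts": joint torques, N m; "eef_pos": TCP position; "tcp_rot": TCP orientation; "ft_force": force on the tool from outside, world axes, zero at the start; "torque": the same for the moment, N m; "opening": finger opening in m.
Only numpy, scipy, OpenCV 4.12 (cv2) and the standard library are available. Lean on these libraries where they do the work, as an engineer would, in place of code of your own. Each camera call takes 0.05 s, during which the arm holds its last target. There are 200 camera calls.

## Working session

There is one attempt and no reset: what is moved stays moved. The work goes in short steps, Python scripts to look and compute and a shell command to move; the robot and the scene stay as the last step left them, time stands still between calls to the robot, and variables do not carry over. Pictures are saved under pics/ and viewed, about 8 in all and at most 12, crops included, and the job is handed in when it is done.

```bash
mkdir -p pics; cat > h.py <<'E'
from cell import *
import numpy as np, cv2, pickle
def snap(n,tag):
    c=capture(n); cv2.imwrite(f'pics/{tag}.png',c['img']); pickle.dump(c,open(f'pics/{tag}.pkl','wb')); return c
def K(c): return np.array([[c['fx'],0,c['cx']],[0,c['fy'],c['cy']],[0,0,1.]])
def ray(c,u,v):
    p=cv2.undistortPoints(np.array([[[u,v]]],float),K(c),np.array(c['distortion'],float))[0,0]
    E=np.array(c['extrinsics']); return E[:3,3],E[:3,:3]@np.array([p[0],-p[1],-1.])
def dpt(c,u,v):
    o,d=ray(c,u,v); return o+d*float(c['depth'][int(round(v)),int(round(u))])
def atz(c,u,v,z):
    o,d=ray(c,u,v); return o+d*(z-o[2])/d[2]
def tri(a,b):
    (o1,d1),(o2,d2)=a,b; A=np.c_[d1,-d2]; s=np.linalg.lstsq(A,o2-o1,rcond=None)[0]
    p,q=o1+d1*s[0],o2+d2*s[1]; return (p+q)/2,np.linalg.norm(p-q)
E
python3 - <<'E'
from h import *
ims=[snap(n,n+'0')['img'] for n in('side','top')]
w=snap('wrist','wrist0')
cv2.imwrite('pics/st.png',cv2.resize(np.hstack(ims),(800,300)))
s=observe();print(s)
E
```

```text
{'clock': 0.15, 'joint_pos': array([-1.24700804,  0.46817165, -0.01162243,  1.6034018 ,  0.00599998,
        1.07144598, -0.05629225]), 'dq': array([ 0.00068634, -0.00181474,  0.00010674, -0.00436555, -0.0015389 ,
       -0.00085498, -0.00111964]), 'joint_efforts': array([ 5.04357286e-04, -5.20944643e+01, -1.23843178e-02, -2.43975556e+01,
       -5.65973518e-02,  1.51787762e-02,  1.03073269e-04]), 'eef_pos': array([0.23299322, 0.60633858, 0.23086554]), 'tcp_rot': array([ 1.82387412e-01,  9.83226498e-01, -6.91599366e-04, -7.89462873e-05]), 'ft_force': array([-0.14017421,  0.23481236, -0.86333235]), 'torque': array([-0.04357195,  0.0055059 , -0.03893573]), 'opening': 0.09165462194246056}
```

View pics/st.png

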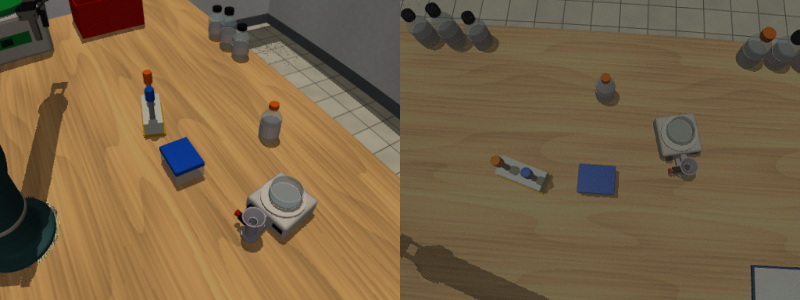

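The side view (left) and top view (right) both show the rack with its orange and blue knobs, a blue box beside it, and the stirrer with the holder and its red-ended plunger. A bottle with an orange cap is a distractor. Next I'll enlarge these.

```bash
python3 - <<'E'
from h import *
s=cv2.imread('pics/side0.png');t=cv2.imread('pics/top0.png')
def crop(im,x,y,w,h,k): return cv2.resize(im[y:y+h,x:x+w],None,fx=k,fy=k,interpolation=cv2.INTER_CUBIC)
a=np.hstack([crop(s,160,80,100,75,4),crop(t,105,185,100,75,4)])
b=np.hstack([crop(s,280,240,100,75,4),crop(t,310,170,100,75,4)])
cv2.imwrite('pics/cr.png',np.vstack([a,b]))
for n in('side0','top0'):
    c=pickle.load(open(f'pics/{n}.pkl','rb'));print(n,np.round(c['extrinsics'],3).tolist(),c['fx'],c['distortion'])
E
```

```text
side0 [[0.88, 0.335, -0.336, 0.232], [-0.474, 0.642, -0.603, -0.567], [0.014, 0.69, 0.724, 0.724], [0.0, 0.0, 0.0, 1.0]] 424.78197566391805 [-0.1413752  0.         0.         0.         0.       ]
top0 [[0.071, 0.972, -0.225, 0.351], [-0.998, 0.069, -0.013, -0.013], [0.003, 0.226, 0.974, 0.899], [0.0, 0.0, 0.0, 1.0]] 362.176258670882 [-0.03514539  0.          0.          0.          0.        ]
```

View pics/cr.png

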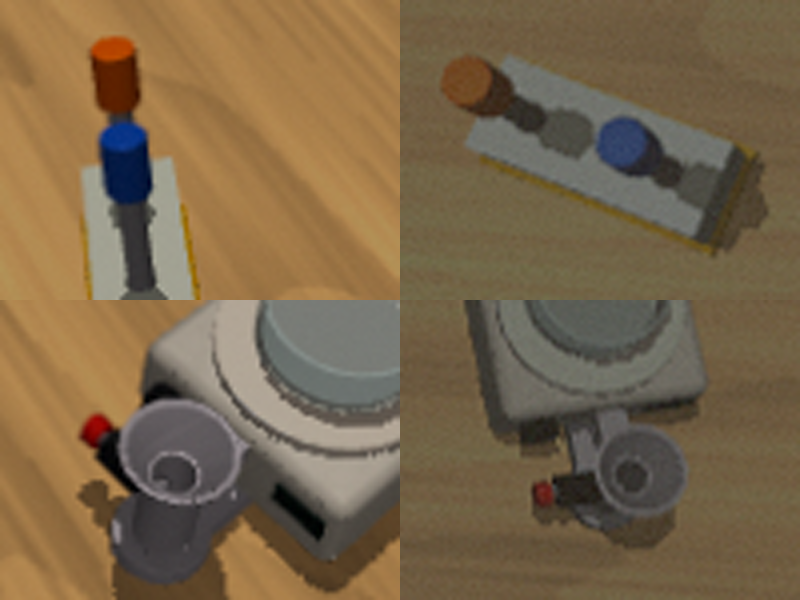

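The crops show the centres of both knob tops, the holder's mouth ring and the red plunger end. In full-image pixels, side then top:

| Feature | Side | Top |
|---|---|---|
| Orange top | (188,91.5) | (122,205) |
| Blue top | (190.7,113) | (160,219.7) |
| Mouth | (324.7,277) | (370,212) |
| Red end | (303.7,272) | (345.4,218) |

```bash
python3 - <<'E'
from h import *
s,t=[pickle.load(open(f'pics/{n}.pkl','rb')) for n in('side0','top0')]
for n,a,b in [('orange',(188,91.4),(122.1,205.1)),('blue',(190.7,113.1),(160.1,219.7)),('mouth',(324.7,277.1),(370.1,212.1)),('red',(303.7,272),(345.4,218))]:
    p,e=tri(ray(s,*a),ray(t,*b)); print(n,p.round(4),'gap',e.round(4),'depth pts',dpt(s,*a).round(3),dpt(t,*b).round(3))
w=pickle.load(open('pics/wrist0.pkl','rb'));print(np.round(w['extrinsics'],3).tolist(),w['fx'])
from scipy.spatial.transform import Rotation as R
print(R.from_quat(observe()['tcp_rot']).as_matrix().round(3))
E
```

```text
orange [0.4882 0.2749 0.1593] gap 0.0029 depth pts [0.491 0.279 0.157] [0.487 0.276 0.158]
blue [0.463  0.1916 0.1577] gap 0.0021 depth pts [0.464 0.191 0.158] [0.462 0.191 0.16 ]
mouth [ 0.5259 -0.2677  0.081 ] gap 0.0009 depth pts [ 0.534 -0.26   0.064] [ 0.531 -0.276  0.055]
red [ 0.5157 -0.2204  0.0404] gap 0.0006 depth pts [ 0.512 -0.225  0.05 ] [ 0.514 -0.219  0.048]
[[0.36, -0.901, -0.243, 0.165], [0.933, 0.347, 0.095, 0.633], [-0.002, -0.261, 0.965, 0.384], [0.0, 0.0, 0.0, 1.0]] 330.40387346920943
[[-0.933  0.359 -0.   ]
 [ 0.359  0.933 -0.001]
 [-0.    -0.001 -1.   ]]
```

The heights agree with the text: tops 0.158–0.159 against 0.158, and mouth 0.081 against 0.082. The rods come out 87 mm apart against 90. I'll move above the orange knob with the jaws across the rack axis, which needs tool shift (-0.357,-0.218) and a turn of +86° about tool z.

```bash
python3 -m inch '[[-0.06,-0.036,0,0,0,10],[-0.11,-0.067,0,0,0,20],[-0.16,-0.098,0,0,0,30],[-0.21,-0.128,0,0,0,40],[-0.25,-0.153,0,0,0,50],[-0.29,-0.177,0,0,0,60],[-0.32,-0.195,0,0,0,70],[-0.345,-0.21,0,0,0,79],[-0.357,-0.218,0,0,0,86],[-0.357,-0.218,0,0,0,86],[-0.357,-0.218,0,0,0,86]]' -1
python3 - <<'E'
from h import *
w=snap('wrist','w1'); s=snap('side','s1')
cv2.imwrite('pics/v2.png',w['img'])
E
```

```text
clock: 1.52
eef_pos: [0.4874, 0.2757, 0.231]
tcp_rot: [0.803, 0.596, -0.001, 0.0]
ft_force: [-0.5, -0.1, 0.2]
opening: 0.0919
```

View pics/v2.png

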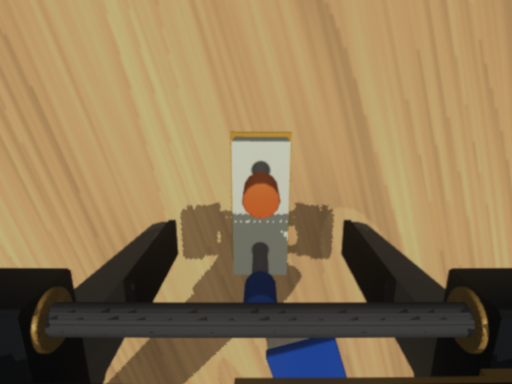

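The wrist view shows the orange knob's top at (262,200), centred between the open jaws, with the blue knob behind, clear of both fingers.

```bash
python3 - <<'E'
from h import *
from scipy.spatial.transform import Rotation as R
w,s=[pickle.load(open(f'pics/{n}.pkl','rb')) for n in('w1','side0')]
st=observe()
p=atz(w,262,200.5,.158);print(p.round(4),tri(ray(w,262,200.5),ray(s,188,91.4)))
print(R.from_quat(st['tcp_rot']).as_matrix().T@(p-st['eef_pos']))
print(R.from_quat(st['tcp_rot']).as_matrix().round(3))
E
```

```text
[0.4905 0.2787 0.158 ] (array([0.49053494, 0.27830168, 0.1569523 ]), np.float64(0.0003052033966909532))
[0.00371189 0.00217316 0.07307595]
[[ 0.29   0.957 -0.001]
 [ 0.957 -0.29  -0.001]
 [-0.001 -0.    -1.   ]]
```

Shift by (+3.5, +2) mm, go down 95 mm to TCP z 0.136, then close in a separate call.

```bash
python3 -m inch '[[0.0035,0.002,0.03,0,0,0],[0.0035,0.002,0.06,0,0,0],[0.0035,0.002,0.08,0,0,0],[0.0035,0.002,0.095,0,0,0],[0.0035,0.002,0.095,0,0,0],[0.0035,0.002,0.095,0,0,0]]' -1
python3 -m inch '[[0,0,0,0,0,0],[0,0,0,0,0,0],[0,0,0,0,0,0],[0,0,0,0,0,0],[0,0,0,0,0,0],[0,0,0,0,0,0],[0,0,0,0,0,0],[0,0,0,0,0,0]]' 1
```

```text
clock: 2.38
eef_pos: [0.4907, 0.2789, 0.1368]
tcp_rot: [0.803, 0.596, -0.0, 0.0]
ft_force: [0.1, -0.4, 0.0]
opening: 0.0921
clock: 3.38
eef_pos: [0.4905, 0.2789, 0.1367]
tcp_rot: [0.803, 0.596, -0.0, 0.0]
ft_force: [0.1, 0.6, 0.6]
opening: 0.0278
```

The grip is on the knob, with the opening at 27.8 mm. Lift 170 mm so the foot (0.178) clears the blue knob (0.158), then check the force.

```bash
python3 -m inch '[[0,0,-0.02,0,0,0],[0,0,-0.045,0,0,0],[0,0,-0.07,0,0,0],[0,0,-0.1,0,0,0],[0,0,-0.13,0,0,0],[0,0,-0.155,0,0,0],[0,0,-0.17,0,0,0],[0,0,-0.17,0,0,0],[0,0,-0.17,0,0,0]]'
python3 - <<'E'
from h import *
from scipy.spatial.transform import Rotation as R
st=observe(); M=R.from_quat(st['tcp_rot']).as_matrix()
print(st['opening'], M.T@(np.array([.5259,-.2677,st['eef_pos'][2]])-st['eef_pos']))
E
```

```text
clock: 4.5
eef_pos: [0.49, 0.2787, 0.3055]
tcp_rot: [0.803, 0.596, -0.001, 0.0]
ft_force: [0.5, -0.5, -2.8]
opening: 0.0273
0.02733215037799207 [-0.51257698  0.19250863  0.00081295]
```

Force fell by about 3.4 N, more than the rod's 2 N weight, but the opening held. I'll carry it to above the mouth and look before inserting.

```bash
python3 -m inch '[[-0.025,0.009,0,0,0,0],[-0.065,0.024,0,0,0,0],[-0.11,0.041,0,0,0,0],[-0.16,0.06,0,0,0,0],[-0.21,0.079,0,0,0,0],[-0.26,0.098,0,0,0,0],[-0.31,0.116,0,0,0,0],[-0.36,0.135,0,0,0,0],[-0.41,0.154,0,0,0,0],[-0.45,0.169,0,0,0,0],[-0.485,0.182,0.01,0,0,0],[-0.505,0.19,0.03,0,0,0],[-0.5125,0.1925,0.05,0,0,0],[-0.5125,0.1925,0.06,0,0,0],[-0.5125,0.1925,0.06,0,0,0],[-0.5125,0.1925,0.06,0,0,0]]'
python3 - <<'E'
from h import *
s=snap('side','s2')['img'];t=snap('top','t2')['img'];w=snap('wrist','w2')['img']
def crop(im,x,y,w,h,k): return cv2.resize(im[y:y+h,x:x+w],None,fx=k,fy=k,interpolation=cv2.INTER_CUBIC)
a=np.hstack([crop(s,270,200,100,75,4),crop(t,310,170,100,75,4)])
b=np.hstack([crop(s,270,240,100,75,4),cv2.resize(w,(400,300))])
cv2.imwrite('pics/v3.png',np.vstack([a,b]))
E
```

```text
clock: 6.5
eef_pos: [0.5265, -0.2668, 0.2469]
tcp_rot: [0.802, 0.597, -0.001, 0.0]
ft_force: [-0.7, 0.2, -1.8]
opening: 0.0276
```

View pics/v3.png

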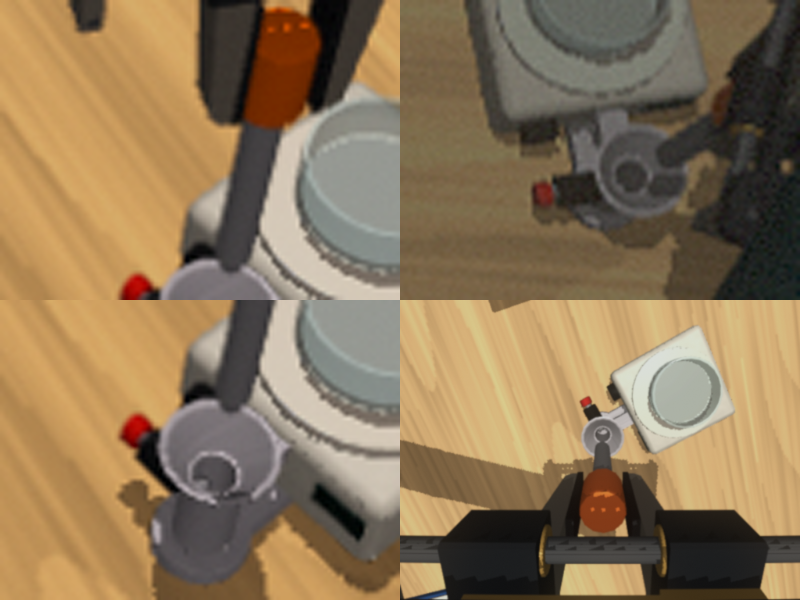

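The foot hangs just above the mouth. In the side view its tip is at (327.9,265.8) and the knob top at (341.9,206); in the top view the foot is at about (376.3,209). The wrist view has the mouth at about (258.5,172.5). I'll triangulate these.

```bash
python3 - <<'E'
from h import *
s,t,w=[pickle.load(open(f'pics/{n}.pkl','rb')) for n in('s2','t2','w2')]
s0,t0=[pickle.load(open(f'pics/{n}.pkl','rb')) for n in('side0','top0')]
print('foot',tri(ray(s,327.9,265.8),ray(t,376.3,209)), atz(s,327.9,265.8,.119),atz(t,376.3,209,.119))
print('knobtop side at .269',atz(s,341.9,206,.269))
print('mouth wrist@.082',atz(w,258.5,172.5,.082),'side',atz(s0,324.7,277.1,.082),'top',atz(t0,370.1,212.1,.082))
cr=cv2.resize(w['img'][100:250,190:340],(600,600),interpolation=cv2.INTER_CUBIC)
cv2.imwrite('pics/v4.png',cr)
E
```

```text
foot (array([ 0.52557954, -0.26943291,  0.11951889]), np.float64(0.0008265457873882206)) [ 0.52626777 -0.26923728  0.119     ] [ 0.52529246 -0.26944246  0.119     ]
knobtop side at .269 [ 0.52894134 -0.26745271  0.269     ]
mouth wrist@.082 [ 0.52703749 -0.26312395  0.082     ] side [ 0.52590374 -0.26818387  0.082     ] top [ 0.52525503 -0.26719347  0.082     ]
```

View pics/v4.png

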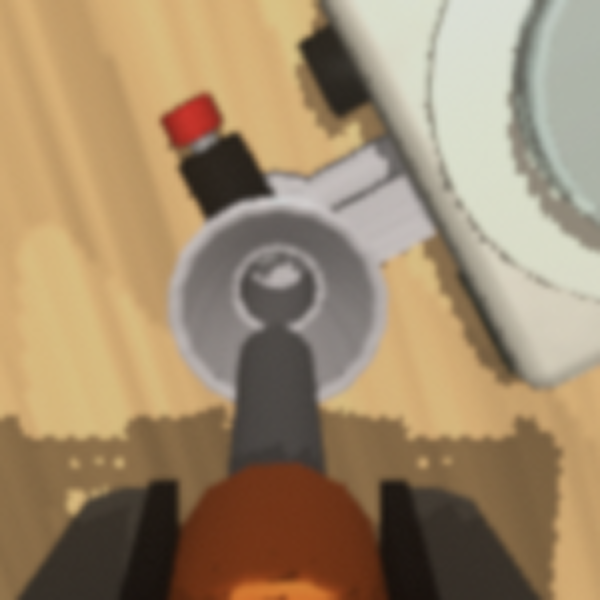

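The enlarged wrist view gives the mouth ring's centre at crop (278,299), full image (259.1,174.4). The bore rim is at (258.9,171.4) and the rod's foot tip at about (258.4,181).

```bash
python3 - <<'E'
from h import *
w=pickle.load(open('pics/w2.pkl','rb'))
m=atz(w,259.1,174.4,.082);print('mouth',m,'bore',atz(w,258.9,171.4,.062),'foot',atz(w,258.4,180.5,.119))
from scipy.spatial.transform import Rotation as R
st=observe();M=R.from_quat(st['tcp_rot']).as_matrix()
for d in ([.5259,-.2677,0],m): print(M.T@(np.r_[d[:2],0]-np.r_[.5258,-.2692,0]))
E
```

```text
mouth [ 0.52704875 -0.26513136  0.082     ] bore [ 0.52646169 -0.26629458  0.062     ] foot [ 0.52731248 -0.26223902  0.119     ]
[ 1.46503779e-03 -3.37131661e-04 -2.55026217e-06]
[ 4.25590403e-03  2.14778477e-05 -7.20232486e-06]
```

The foot is within about 3 mm of the bore axis; the views disagree about the sign of the offset, and the taper and funnel cover that. I'll go down until the foot is just inside the bore and read the forces.

```bash
python3 -m inch '[[0,0,0.015,0,0,0],[0,0,0.03,0,0,0],[0,0,0.042,0,0,0],[0,0,0.05,0,0,0],[0,0,0.057,0,0,0],[0,0,0.064,0,0,0],[0,0,0.064,0,0,0],[0,0,0.064,0,0,0]]'
```

```text
clock: 7.65
eef_pos: [0.5265, -0.2676, 0.1833]
tcp_rot: [0.803, 0.596, -0.0, 0.001]
ft_force: [0.2, -0.7, -2.7]
opening: 0.0275
```

There's no contact force, so the foot is in the bore. Next I'll push past the ball slowly, in two stages.

```bash
python3 -m inch '[[0,0,0.005,0,0,0],[0,0,0.01,0,0,0],[0,0,0.015,0,0,0],[0,0,0.019,0,0,0],[0,0,0.023,0,0,0],[0,0,0.026,0,0,0],[0,0,0.026,0,0,0]]'
```

```text
clock: 8.52
eef_pos: [0.5271, -0.2679, 0.1573]
tcp_rot: [0.803, 0.596, -0.0, 0.002]
ft_force: [2.2, -0.9, -2.0]
opening: 0.0276
```

```bash
python3 -m inch '[[0,0,0.004,0,0,0],[0,0,0.008,0,0,0],[0,0,0.011,0,0,0],[0,0,0.014,0,0,0],[0,0,0.0155,0,0,0],[0,0,0.0155,0,0,0]]'
```

```text
clock: 9.28
eef_pos: [0.527, -0.2679, 0.1413]
tcp_rot: [0.803, 0.596, -0.0, 0.002]
ft_force: [1.9, -1.7, -0.7]
opening: 0.0272
```

```bash
python3 -m inch '[[0,0,0.001,0,0,0],[0,0,0.002,0,0,0],[0,0,0.002,0,0,0]]'; python3 -m inch '[[0,0,0.001,0,0,0],[0,0,0.002,0,0,0],[0,0,0.002,0,0,0]]'
```

```text
clock: 9.65
eef_pos: [0.5272, -0.2682, 0.1406]
tcp_rot: [0.803, 0.596, 0.0, 0.002]
ft_force: [-2.5, 0.7, 11.6]
opening: 0.027
clock: 10.02
eef_pos: [0.5273, -0.2684, 0.1405]
tcp_rot: [0.803, 0.596, 0.001, 0.001]
ft_force: [-2.4, 1.0, 16.1]
opening: 0.0275
```

It stopped firmly at TCP z 0.1405 against the predicted 0.1407, with 16 N upward, so the foot is on the floor. Release and rise.

```bash
python3 -m inch '[[0,0,0,0,0,0],[0,0,0,0,0,0],[0,0,0,0,0,0],[0,0,0,0,0,0],[0,0,0,0,0,0],[0,0,0,0,0,0],[0,0,0,0,0,0]]' -1
python3 -m inch '[[0,0,-0.01,0,0,0],[0,0,-0.03,0,0,0],[0,0,-0.06,0,0,0],[0,0,-0.09,0,0,0],[0,0,-0.12,0,0,0],[-0.03,0,-0.15,0,0,0],[-0.07,0,-0.17,0,0,0],[-0.11,0,-0.18,0,0,0],[-0.13,0,-0.18,0,0,0],[-0.13,0,-0.18,0,0,0]]'
python3 - <<'E'
from h import *
s=snap('side','s3')['img'];t=snap('top','t3')['img']
def crop(im,x,y,w,h,k): return cv2.resize(im[y:y+h,x:x+w],None,fx=k,fy=k,interpolation=cv2.INTER_CUBIC)
cv2.imwrite('pics/v5.png',np.vstack([np.hstack([crop(s,270,220,100,75,4),crop(t,310,170,100,75,4)]),np.hstack([crop(s,160,80,100,75,4),crop(t,105,185,100,75,4)])]))
E
```

```text
clock: 10.9
eef_pos: [0.5273, -0.2684, 0.1405]
tcp_rot: [0.803, 0.596, 0.001, 0.001]
ft_force: [-0.3, -0.2, -0.1]
opening: 0.0918
clock: 12.15
eef_pos: [0.4884, -0.3934, 0.3207]
tcp_rot: [0.803, 0.595, 0.001, 0.001]
ft_force: [0.5, 0.8, 0.0]
opening: 0.0921
```

View pics/v5.png

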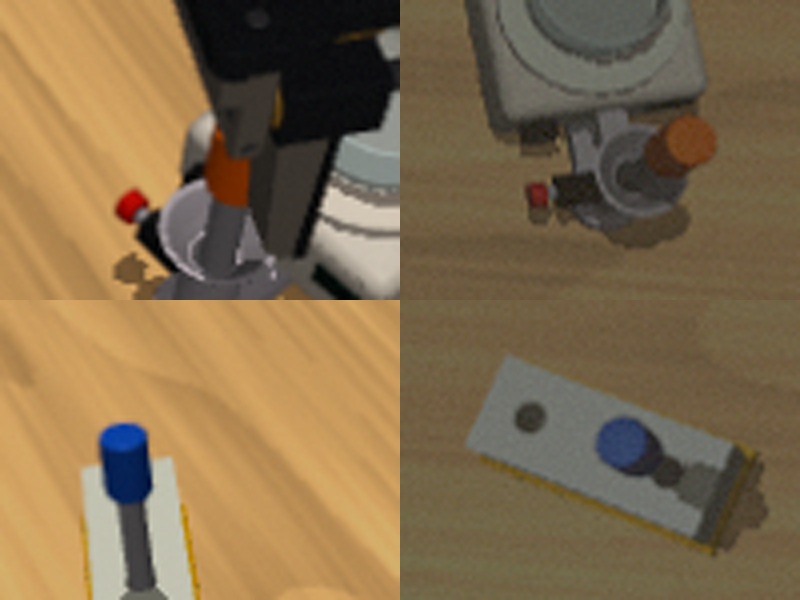

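The top view shows the orange rod standing in the holder, knob top at (382.1,204.1). The red end has moved outward, so the plunger is pushed back. The blue rod is undisturbed and its neighbouring hole is empty. The gripper hides the rod in the side view, so I'll move it clear and measure the knob's height.

```bash
python3 -m inch '[[0,-0.05,0,0,0,0],[0.05,-0.09,0,0,0,0],[0.1,-0.1,0,0,0,0],[0.15,-0.1,0,0,0,0],[0.2,-0.1,0,0,0,0],[0.25,-0.1,0,0,0,0],[0.3,-0.1,0,0,0,0],[0.33,-0.1,0,0,0,0],[0.33,-0.1,0,0,0,0],[0.33,-0.1,0,0,0,0]]'
python3 - <<'E'
from h import *
s=snap('side','s4');t=snap('top','t4')
def crop(im,x,y,w,h,k): return cv2.resize(im[y:y+h,x:x+w],None,fx=k,fy=k,interpolation=cv2.INTER_CUBIC)
cv2.imwrite('pics/v6.png',np.hstack([crop(s['img'],270,220,100,75,4),crop(t['img'],310,170,100,75,4)]))
for u,v in((382,204),(381,203),(383,205)): print(dpt(t,u,v))
E
```

```text
clock: 13.5
eef_pos: [0.4885, -0.0462, 0.3198]
tcp_rot: [0.802, 0.597, 0.001, 0.0]
ft_force: [-0.7, -1.1, 0.2]
opening: 0.092
[ 0.52708497 -0.26718452  0.1625059 ]
[ 0.52972808 -0.2660093   0.1598345 ]
[ 0.52507252 -0.26924433  0.16258416]
```

View pics/v6.png

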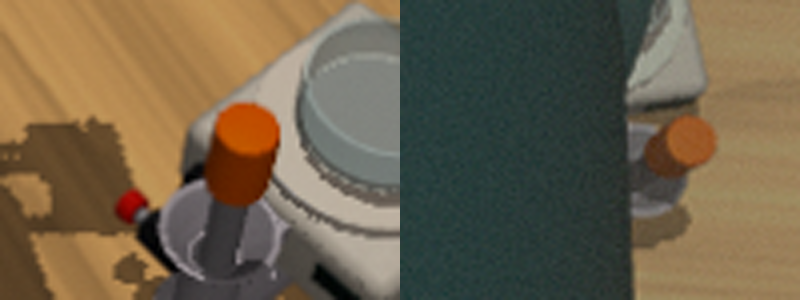

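The side view is now clear and shows the rod upright in the holder. Its knob top is at crop (246,126), full image (331.1,251.1), and the red end stands out from the barrel. One triangulation, then I hand in.

```bash
python3 - <<'E'
from h import *
s,t=[pickle.load(open(f'pics/{n}.pkl','rb')) for n in('s4','t4')]
p,e=tri(ray(s,331.1,251.1),ray(t,382.1,204.1));print(p,e)
if abs(p[2]-.162)<.004: print(finish_job())
E
```

```text
[ 0.52724379 -0.26816315  0.1599839 ] 0.0005009384237520808
the job is handed in; nothing more can be done
None
```

The orange-knob rod is in the stirrer's holder and released, and the job was handed in at about 13.6 s of the 42 s allowed. I lifted it from the rack by its knob, pushed it straight down past the plunger, then let go and moved the arm clear.

**Rod home:** it stopped firmly with the tool at height 0.1405 m, where I expected 0.1407 m for the foot on the floor, under about 16 N. After release, the knob top measured 0.160 m from two views and 0.1625 m from depth, against 0.162 m when fully home. That agrees within the 2 mm calibration.

**Plunger:** its red end has visibly moved outward, so it is pressing on the rod. I did not see the force peak as the foot went past it, because forces are only reported at the end of each move.

**Blue rod:** it still stands in the rack, in the same place as before.

**Disagreements:**
- Before insertion, the wrist camera put the foot about 3 mm to one side of the holder axis, while the side and top cameras put it 1.5 mm to the other. It entered the bore without any contact force.
- The force reading changed by about 3.4 N when the rod was lifted, more than its 2 N weight. I put that down to sensor noise.

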